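# Lock the press ram, then hold the guard just under its balance point

## Task

A fitter is about to set the hinge springs of this small press's clear guard. First make the ram safe: take the locking plate out of its storage block, push it fully home into the slot of the ram guide and let go of it. Then gently lift the guard by its knob, past its balance point where the springs take over, ease it back and finish holding the knob with the guard a few degrees below that point, where it leans on you; never let the guard drop or fly up, do not lift it before the plate is in, and leave the other things on the table where they are.

Things in the scene. Friction and masses are not known exactly. Their poses are not given: they have to be found in the camera images.
- plate_grip (a point): Centre of the loose locking plate's black grip: 56 mm (x), 14 mm thick (y), 50 mm tall (z, up). Below the grip's underside (shoulder) a steel blade 40 wide, 6 thick, 40 mm long. Starts upright in the slot of a fixed grey block (90 x 60, 50 mm tall), shoulder on the block's top: lift over 40 mm to free it. Block: in front of the press, left or right. About 0.12 kg. Goes in either way round.
- lock_slot (a point): Middle of the lock slot's mouth in the top of the aluminium ram guide block (70 x 60 mm, top 90 mm above the table), right part of the press. Slot 46 mm long (x), 10 mm wide (y), 45 deep, 2 mm chamfer. Plate home: shoulder on the block top, plate_grip 25 mm above this point. Axes of the press: x away from its front, y to its left, z up. Guard wall 85 mm to its left; cylinder, lower, to its right.
- guard_knob (a point): Centre of the black ball knob, 32 mm diameter, on a stem at the middle of the clear guard's front, 45 mm out from the front face, 120 mm above the table when shut. Axes turn with the guard. Pinch it from above with the fingers left and right of it (closing along the press's y); the ball turns between the pads as the guard swings, so the gripper may keep pointing down.
- guard_hinge (a point): Middle of the guard's hinge axis, low at the rear of the press, 45 mm above the table; axes of the press, the hinge axis is its y. Guard shut: the knob is 235 mm in front (-x) of this point and 75 mm above it; it swings up and back about it. At 0.60 rad it is 152 mm in front, at 0.75 121, at 0.85 99. Hood: clear plastic, 180 mm deep, 240 wide, 110 tall, rim 32 mm above the table.
- guard (a joint): Guard angle, rad: 0 shut, grows as the front rises, stop at 1.15. Balance point 0.75: below it the guard (0.85 kg, torsion springs at the hinge) sinks shut, above it the springs raise it to the stop. Load at the knob: under 4 N, nearly nil at balance. Knob height above the table: 120 mm shut, 240 at 0.60, 260 at 0.75, 271 at 0.85.
- screw_tray: Loose grey open tray of screws, 100 x 80 mm, 30 mm tall, in front of the press on the side opposite the storage block; origin at the centre of its underside. Leave alone.
- screwdriver: Loose screwdriver, 200 mm long, red handle, lying in front of the press; origin at the middle of its length, on the table, x along its length. Leave alone.
- joystick_base: Loose joystick base: round white flange 90 mm diameter, rubber boot and steel stub, 82 mm tall, standing right of the press; origin at the centre of its underside. Leave alone.
- joystick_grip: Loose black joystick grip lying left of the press, about 155 x 46 mm, 42 mm tall; origin on the table under its middle. Leave alone.
- spanner: Loose spanner, 180 mm long, lying right of the press; origin at its middle, on the table, x along its length. Leave alone.
- grease_can: Loose can, 60 mm diameter, 90 mm tall, standing in front of the press; origin at the centre of its underside. Leave alone.

How it is judged:
By the outcome, as a careful person would: the job done as asked, in the order asked, and still so for the second after the job is handed in, while the arm keeps its last pose, push and grip.
It also fails if it takes over 58 s, if anything falls off the work surface, if the arm or the gripper's body presses on something with over 40 N, if the wrist force passes 120 N, or if a joint passes its speed limit or range.

## Robot

A 6-joint arm with a two-finger parallel gripper is mounted at the origin on the work surface. World frame = base frame: x ahead of the robot, y to its left, z up, the work surface at z = 0. Lengths are in m, angles in rad, forces in N, time in s.
With the tool pointing down it reaches from about 0.3 to 0.775 m from the base axis. Payload 14.6 kg.
Tool frame: the origin (TCP) lies on the centre line of the jaws, within the pads' length; the fingertips stand 14 mm ahead of it and the grasp point (between the pads) lies 5 mm behind it; x points along the fingers, y is the direction in which the jaws open and shut, and the axes are right-handed (so a half turn about x gives the same grasp; the last joint's range is limited). The gripper opens to 94 mm and grips with 3 to 60 N. Pads are 16 mm wide; open, the fingers measure 119 mm over their backs; the gripper's body (75 mm by 177 mm) begins 78 mm behind the grasp point.
Start: joints at [1.081, 0.3, 1.521, -0, 1.321, -0.067], TCP at [0.226, 0.502, 0.219] pointing down, gripper open.
Joint ranges: [-3.03, 3.03], [-0.79, 2.21], [0.23, 2.52], [-1.04, 4.18], [0, 3.07], [-2.55, 2.55]. Speed limits (rad/s): [2.22, 2.22, 2.57, 3.14, 3.14, 3.14].

## Interface

Orientations are given as [roll, pitch, yaw] about the fixed x, y, z axes, in that order (R = Rz(yaw) Ry(pitch) Rx(roll)).
In Python, from station import * gives the robot as it stands. The module is installed in compiled form; this text tells all that it offers.
- The arm moves only by the shell command python3 -m handwheel 'ROWS' [FORCE]. ROWS is JSON, a list of rows, each a list of 3 entries, a list of its own where there are three numbers: the shift along the tool's x, y, z in mm, then the turn about the tool's x in rad, then the gripper command: -1 is fully open, 1 is shut, values between are in proportion. In form: [[[dx, dy, dz], spin, gripper], ...]. A call has exactly 5 rows; each row is the pose to reach, as a shift and turn from the pose measured when the call began, along the tool's axes at that moment; what a row does not reach only later rows make up. A row lasts 1/10 s, in which the tool goes at most 50 mm and 8.59 degrees, less where a joint would pass 70% of its speed; a pose out of reach is approached as far as the arm can. A call with a gripper value outside its range is refused whole. The fingers move at their own pace and stop on an object; FORCE is the grip in N (left out, the last holds). Time passes only in rows, so rows that repeat a pose let the fingers close, or fill a call up. It gives the time, the measured TCP pose, the force and the opening at its end, in the units of the state.
- get_obs(): the state, without advancing time (a new reading comes with each control period).
- camera(name): name is "side" or "top" or "wrist"; returns (picture, depth): 400x640x3 uint8, blue, green, red; 400x640 float32, m along the optical axis (not along the pixel's ray), 0 where there is no reading.
- camera_info(name): a dict with "fx", "fy", "cx", "cy" (pixels), "extrinsics" (4x4, takes a point from camera to world coordinates). Camera axes: x right, y down, z forward; pixel columns grow to the right and rows downward; lengths in m; the calibration is good to about 2 mm. A picture is of the moment at which its call begins: read the wrist's pose just before it. camera_info takes no time and is no camera call; for the wrist camera it gives the pose at the moment of the call.
- hand_in(): hands the job in, once; it reports no verdict.
The state is a dict: "time_s": time; "qpos": joint angles; "joint_vel": joint speeds; "tau": joint torques, N m; "ee_pos": TCP position; "eef_rot": TCP orientation; "force": force on the tool from outside, world axes, zero at the start; "moment": the same for the moment, N m; "grip_width": finger opening in m.
Only numpy, scipy, OpenCV 4.12 (cv2) and the standard library are available. Lean on these libraries where they do the work, as an engineer would, in place of code of your own. Each camera call takes 0.05 s, during which the arm holds its last target. There are 200 camera calls.

## Working session

There is one attempt and no reset: what is moved stays moved. The work goes in short steps, Python scripts to look and compute and a shell command to move; the robot and the scene stay as the last step left them, time stands still between calls to the robot, and variables do not carry over. Pictures are saved under pics/ and viewed, about 8 in all and at most 12, crops included, and the job is handed in when it is done.

```bash
mkdir -p pics; cat > h.py <<'E'
from station import *
import numpy as np, cv2
def cap(n,name):
    i=camera_info(n); p,d=camera(n); cv2.imwrite(f'pics/{name}.png',p); np.savez(f'pics/{name}.npz',p=p,d=d,E=i['extrinsics'],k=[i['fx'],i['fy'],i['cx'],i['cy']]); return p,d,i
def load(name):
    z=np.load(f'pics/{name}.npz'); return z['p'],z['d'],z['E'],z['k']
def pts(d,E,k):
    v,u=np.indices(d.shape); P=np.stack([(u-k[2])/k[0]*d,(v-k[3])/k[1]*d,d],-1); return P@E[:3,:3].T+E[:3,3]
def ray(u,v,z,E,k):
    r=E[:3,:3]@np.array([(u-k[2])/k[0],(v-k[3])/k[1],1]); o=E[:3,3]; return o+r*(z-o[2])/r[2]
E
python3 - <<'E'
from h import *
for n in('top','side'): p,d,i=cap(n,n+'0'); print(n,i['fx'],i['cx'],np.round(i['extrinsics'],3).tolist())
o=get_obs(); print(o['time_s'],o['ee_pos'],o['eef_rot'],o['force'],o['grip_width'])
E
```

```text
top 466.35524587763786 324.1145608974638 [[0.0, -0.996, 0.086, 0.449], [-1.0, -0.001, -0.003, 0.025], [0.003, -0.086, -0.996, 1.416], [0.0, 0.0, 0.0, 1.0]]
side 508.8588853563173 312.29791109039184 [[0.969, -0.116, 0.216, 0.255], [-0.245, -0.478, 0.844, -1.219], [0.005, -0.871, -0.492, 0.823], [0.0, 0.0, 0.0, 1.0]]
0.1 [0.22557407 0.5013845  0.21896375] [-1.6489891   1.5698416  -2.07176436] [-0.12456408  0.04658932 -0.15941745] 0.0936301098986335
```

View pics/top0.png

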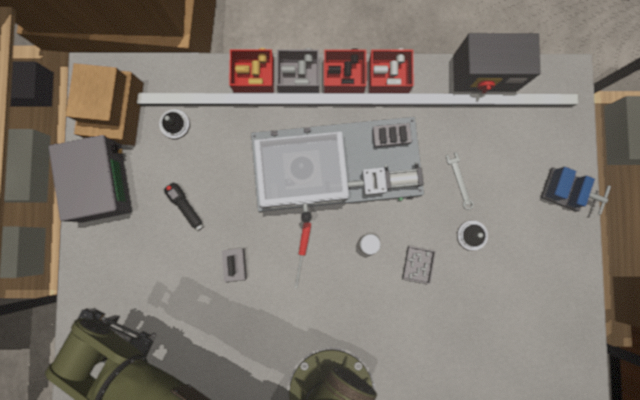

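View pics/side0.png

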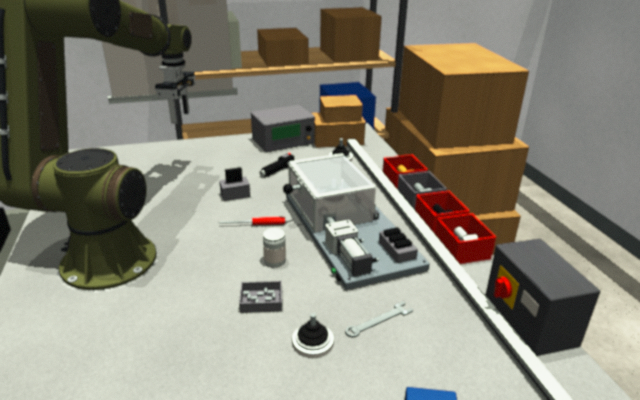

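The top view shows the storage block with its black grip at about (232,264), the knob at (306,216), the ram guide at (375,181), the can at (369,244) and the tray at (418,265). The press is turned by about +5°. The side view agrees with this layout.

```bash
python3 - <<'E'
from h import *
p,d,E,k=load('top0'); P=pts(d,E,k)
g=p.max(2)
def blob(m,u0,u1,v0,v1,name,top=None):
    mm=np.zeros_like(m,np.uint8); mm[v0:v1,u0:u1]=m[v0:v1,u0:u1]
    v,u=np.nonzero(mm); r=cv2.minAreaRect(np.c_[u,v].astype(np.float32))
    z=P[...,2][mm>0]; print(name,len(u),'c',r, 'z',np.round(np.percentile(z,[5,50,95]),3))
    if len(u):
        Z=np.percentile(z,80); q=np.array([ray(a,b,Z,E,k)[:2] for a,b in cv2.boxPoints(r)]); print('  ctr',ray(*r[0],Z,E,k).round(4),'mean',P[mm>0].mean(0).round(4)); 
        e=q-np.roll(q,1,0); print('  edges',np.linalg.norm(e,axis=1).round(3),'ang',np.arctan2(e[:,1],e[:,0]).round(3))
z=P[...,2]
blob((z>.07)&(z<.13),215,255,240,290,'grip z')
blob(g<60,222,240,250,278,'grip dark')
blob((z>.035)&(z<.065),215,255,240,290,'block')
blob((z>.08)&(z<.1),360,388,163,200,'guide z')
blob(g<60,296,316,205,222,'knob dark')
blob((z>.12)&(z<.16),240,360,120,215,'guard')
blob((z>.008)&(z<.03),240,430,110,220,'base')
c=p[100:300,200:440]; cv2.imwrite('pics/crop1.png',cv2.resize(c,None,fx=3.3,fy=3,interpolation=cv2.INTER_CUBIC))
print(camera_info('wrist')['extrinsics'].round(3).tolist())
E
```

```text
grip z 137 c ((230.5, 265.5), (19.0, 7.0), 90.0) z [0.075 0.099 0.104]
  ctr [0.375  0.2823 0.1022] mean [0.3753 0.2833 0.0957]
  edges [0.053 0.02  0.053 0.019] ang [ 0.018 -1.571 -3.125  1.571]
grip dark 25 c ((232.3852996826172, 265.0088195800781), (16.029569625854492, 1.9941091537475586), 85.60128784179688) z [0.079 0.092 0.104]
  ctr [0.3761 0.2783 0.0962] mean [0.3765 0.2789 0.091 ]
  edges [0.045 0.006 0.045 0.006] ang [ 0.095 -1.494 -3.047  1.647]
block 531 c ((233.5482940673828, 264.579345703125), (31.308149337768555, 21.924009323120117), 85.2363510131836) z [0.045 0.051 0.056]
  ctr [0.375  0.2831 0.0535] mean [0.3756 0.2822 0.0507]
  edges [0.09  0.064 0.09  0.063] ang [ 0.103 -1.488 -3.043  1.653]
guide z 509 c ((375.8484191894531, 180.33197021484375), (24.535186767578125, 23.90143394470215), 84.80557250976562) z [0.085 0.09  0.095]
  ctr [ 0.616  -0.1269  0.0929] mean [ 0.6168 -0.1266  0.0902]
  edges [0.071 0.069 0.071 0.068] ang [ 0.083 -1.479 -3.063  1.662]
knob dark 5 c ((305.3500061035156, 217.9500274658203), (6.324554920196533, 4.110960960388184), 18.434947967529297) z [0.13  0.133 0.134]
  ctr [0.5065 0.0727 0.1341] mean [0.5059 0.0704 0.1325]
  edges [0.017 0.011 0.017 0.011] ang [ 1.25  -0.318 -1.892  2.823]
guard 5985 c ((301.728271484375, 174.90377807617188), (79.63211059570312, 88.5562515258789), 84.38241577148438) z [0.141 0.146 0.15 ]
  ctr [0.6239 0.0826 0.148 ] mean [0.6399 0.0842 0.1454]
  edges [0.22  0.245 0.22  0.241] ang [ 0.11  -1.47  -3.048  1.67 ]
base 2093 c ((334.96331787109375, 166.01751708984375), (189.16873168945312, 108.70930480957031), 1.0416266918182373) z [0.02  0.028 0.03 ]
  ctr [ 0.6673 -0.0117  0.0293] mean [ 0.6893 -0.0871  0.027 ]
  edges [0.563 0.33  0.574 0.33 ] ang [ 1.553e+00 -2.000e-03 -1.588e+00  3.104e+00]
[[0.41, 0.883, 0.23, 0.16], [0.912, -0.397, -0.104, 0.531], [-0.001, 0.252, -0.968, 0.384], [0.0, 0.0, 0.0, 1.0]]
```

View pics/crop1.png

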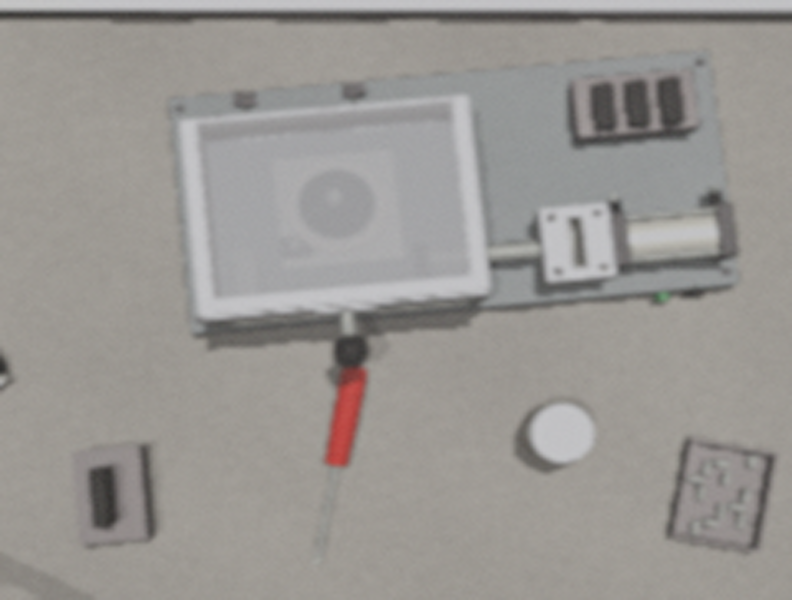

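```bash
cat >> h.py <<'E'
from scipy.spatial.transform import Rotation as Ro
def go(t,yaw=None):
    o=get_obs(); R=Ro.from_euler('xyz',o['eef_rot']).as_matrix(); s=R.T@(np.array(t)-o['ee_pos'])*1000
    print('t',round(o['time_s'],2),'ee',o['ee_pos'].round(4),'F',o['force'].round(1),'w',round(o['grip_width'],4),'q6',o['qpos'].round(2))
    y=R[:,1]; print('toolx',R[:,0].round(3),'jaw yaw',round(np.arctan2(y[1],y[0]),4),'shift',s.round(1))
    if yaw is not None:
        a=np.arctan2(y[1],y[0]); dl=(yaw-a+np.pi/2)%np.pi-np.pi/2; print('spin (tool x down => sign flipped)',-dl)
E
python3 - <<'E'
from h import *
p,d,E,k=load('top0')
print('slot',ray(374.8,181,.09,E,k),'knob',ray(306.4,217,.12,E,k),'grip',ray(231.3,265.3,.1,E,k))
go([.375,.2825,.24],np.pi/2+.095)
E
```

```text
slot [ 0.61448348 -0.1242127   0.09      ] knob [0.50978373 0.070326   0.12      ] grip [0.37547376 0.28056283 0.1       ]
t 0.1 ee [0.2256 0.5014 0.219 ] F [-0.1  0.  -0.2] w 0.0936 q6 [ 1.08  0.3   1.52  0.    1.32 -0.07]
toolx [-0.    -0.001 -1.   ] jaw yaw 1.148 shift [ -20.9 -138.3  226.1]
spin (tool x down => sign flipped) -0.5177752219871579
```

```bash
python3 -m handwheel '[[[-4,-25,40],-0.1,-0.3],[[-8,-55,85],-0.2,-0.3],[[-12,-80,130],-0.3,-0.3],[[-16,-105,175],-0.4,-0.3],[[-20,-125,205],-0.518,-0.3]]'
python3 - <<'E'
from h import *
go([.375,.2825,.24],np.pi/2+.095)
E
```

```text
time_s: 0.6
ee_pos: [0.3621, 0.3013, 0.239]
eef_rot: [-2.184, 1.569, -2.085]
force: [0.8, 0.1, 0.4]
grip_width: 0.062
t 0.6 ee [0.3621 0.3013 0.239 ] F [0.8 0.1 0.4] w 0.062 q6 [ 0.62  0.11  1.71 -0.    1.33 -1.05]
toolx [-0.001 -0.001 -1.   ] jaw yaw 1.6699 shift [ -1.  -20.   10.9]
spin (tool x down => sign flipped) 0.004098037051290859
```

```bash
python3 -m handwheel '[[[-1,-10,6],0.004,-0.3],[[-1,-20,11],0.004,-0.3],[[-1,-20,11],0.004,-0.3],[[-1,-20,11],0.004,-0.3],[[-1,-20,11],0.004,-0.3]]'
python3 - <<'E'
from h import *
go([.375,.2825,.24],np.pi/2+.095)
p,d,i=cap('wrist','w1'); E=i['extrinsics'];k=[i['fx'],i['fy'],i['cx'],i['cy']]; print(E.round(3).tolist(),k)
P=pts(d,E,k); m=((P[...,2]>.085)&(P[...,2]<.11)&(d>0)).astype(np.uint8)
n,l,s,c=cv2.connectedComponentsWithStats(m)
for j in range(1,n):
    if s[j,4]>200:
        r=cv2.minAreaRect(np.argwhere(l==j)[:,::-1].astype(np.float32)); Q=P[l==j]; print(s[j],r,Q.mean(0).round(4),Q.min(0).round(3),Q.max(0).round(3))
E
```

```text
time_s: 1.1
ee_pos: [0.3744, 0.2833, 0.2398]
eef_rot: [-2.363, 1.569, -2.267]
force: [0.1, -0.7, 0.3]
grip_width: 0.061
t 1.1 ee [0.3744 0.2833 0.2398] F [ 0.1 -0.7  0.3] w 0.061 q6 [ 0.57  0.1   1.71 -0.    1.33 -1.1 ]
toolx [-0.001 -0.001 -1.   ] jaw yaw 1.6668 shift [-0.2 -0.9  0.5]
spin (tool x down => sign flipped) 0.00097055965226156
[[-0.096, 0.963, 0.25, 0.303], [0.995, 0.093, 0.024, 0.276], [-0.001, 0.252, -0.968, 0.405], [0.0, 0.0, 0.0, 1.0]] [285.85833425364666, 285.85833425364666, 326.07789232003057, 200.08143605500754]
[323 168  13  51 646] ((329.0, 193.0), (50.0, 12.0), 90.0) [0.3738 0.2859 0.0991] [0.347 0.277 0.085] [0.403 0.295 0.102]
[  0 197  10  35 248] ((4.5, 214.0), (34.0, 9.0), 90.0) [ 0.4382 -0.0862  0.0891] [ 0.418 -0.095  0.085] [ 0.459 -0.081  0.091]
```

View pics/w1.png

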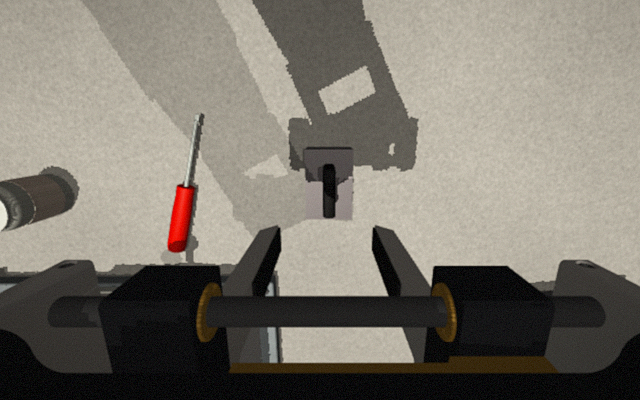

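The wrist view shows the grip upright at (329,193), centred between the jaws. I'll descend and grasp it.

```bash
python3 -m handwheel '[[[40,0,0],0,-0.3],[[85,0.7,0],0,-0.3],[[130,0.7,0],0,-0.3],[[155,0.7,0],0,-0.3],[[161,0.7,0],0,-0.3]]' 35
python3 -m handwheel '[[[1,0,0],0,-0.3],[[1,0,0],0,1],[[1,0,0],0,1],[[1,0,0],0,1],[[1,0,0],0,1]]'
python3 - <<'E'
from h import *
go([.375,.2825,.14],np.pi/2+.095)
E
```

```text
time_s: 1.65
ee_pos: [0.3727, 0.2835, 0.0763]
eef_rot: [-2.584, 1.565, -2.487]
force: [-0.0, -0.3, 0.4]
grip_width: 0.0611
time_s: 2.15
ee_pos: [0.373, 0.2837, 0.076]
eef_rot: [-2.573, 1.566, -2.476]
force: [0.8, 0.2, -0.7]
grip_width: 0.0328
t 2.15 ee [0.373  0.2837 0.076 ] F [ 0.8  0.2 -0.7] w 0.0328 q6 [ 0.57  0.31  1.88 -0.    0.96 -1.09]
toolx [-0.004 -0.003 -1.   ] jaw yaw 1.6676 shift [-64.   -1.6   1.6]
spin (tool x down => sign flipped) 0.0018128849367149424
```

```bash
python3 -m handwheel '[[[0,0,0],0,1],[[0,0,0],0,1],[[0,0,0],0,1],[[0,0,0],0,1],[[0,0,0],0,1]]'
python3 -m handwheel '[[[-3,0,0],0,1],[[-10,0,0],0,1],[[-20,0,0],0,1],[[-35,0,0],0,1],[[-50,0,0],0,1]]'
python3 - <<'E'
from h import *
go([.614,-.124,.24],np.pi/2+.095)
E
```

```text
time_s: 2.65
ee_pos: [0.3731, 0.284, 0.0762]
eef_rot: [-2.618, 1.567, -2.521]
force: [-0.8, 3.3, 2.1]
grip_width: 0.0139
time_s: 3.15
ee_pos: [0.3732, 0.2837, 0.127]
eef_rot: [-2.51, 1.565, -2.413]
force: [0.6, 0.1, -1.9]
grip_width: 0.0138
t 3.15 ee [0.3732 0.2837 0.127 ] F [ 0.6  0.1 -1.9] w 0.0138 q6 [ 0.57  0.23  1.84 -0.    1.08 -1.09]
toolx [-0.004 -0.004 -1.   ] jaw yaw 1.6677 shift [-112.5 -429.4  199.8]
spin (tool x down => sign flipped) 0.0018940316012416858
```

```bash
python3 -m handwheel '[[[-40,0,0],0,1],[[-80,0,0],0,1],[[-112,-20,10],0,1],[[-112,-55,26],0,1],[[-112,-95,44],0,1]]'
python3 -m handwheel '[[[0,-35,16],0,1],[[0,-72,33],0,1],[[0,-109,50],0,1],[[0,-146,67],0,1],[[0,-170,78],0,1]]'
python3 - <<'E'
from h import *
go([.614,-.124,.24],np.pi/2+.095)
E
```

```text
time_s: 3.65
ee_pos: [0.4268, 0.1928, 0.2406]
eef_rot: [-2.21, 1.566, -2.111]
force: [0.4, -0.1, -1.0]
grip_width: 0.0137
time_s: 4.15
ee_pos: [0.5217, 0.0285, 0.2414]
eef_rot: [-2.199, 1.565, -2.102]
force: [0.2, 0.4, -1.0]
grip_width: 0.0139
t 4.15 ee [0.5217 0.0285 0.2414] F [ 0.2  0.4 -1. ] w 0.0139 q6 [-0.01  0.22  1.57 -0.    1.36 -1.68]
toolx [-0.003 -0.005 -1.   ] jaw yaw 1.6679 shift [   1.8 -160.8   77.1]
spin (tool x down => sign flipped) 0.002095802159882476
```

```bash
python3 -m handwheel '[[[0,-38,6],0,1],[[0,-78,13],0,1],[[0,-118,20],0,1],[[0,-150,25],0,1],[[0,-160,27],0,1]]'
python3 -m handwheel '[[[0,-1,0],0,1],[[0,-1,0],0,1],[[0,-1,0],0,1],[[0,-1,0],0,1],[[0,-1,0],0,1]]'
python3 - <<'E'
from h import *
go([.614,-.124,.24],np.pi/2+.095)
p,d,i=cap('wrist','w2')
E
```

```text
time_s: 4.65
ee_pos: [0.5638, -0.131, 0.242]
eef_rot: [-2.306, 1.564, -2.212]
force: [0.2, -0.2, -2.3]
grip_width: 0.0139
time_s: 5.15
ee_pos: [0.5639, -0.1313, 0.2422]
eef_rot: [-2.282, 1.564, -2.186]
force: [0.5, 0.1, -2.2]
grip_width: 0.0135
t 5.15 ee [ 0.5639 -0.1313  0.2422] F [ 0.5  0.1 -2.2] w 0.0135 q6 [-0.29  0.35  1.4  -0.01  1.39 -1.95]
toolx [-0.004 -0.006 -1.   ] jaw yaw 1.6662 shift [ 1.9  2.5 50.6]
spin (tool x down => sign flipped) 0.00039213110631064474
```

View pics/w2.png

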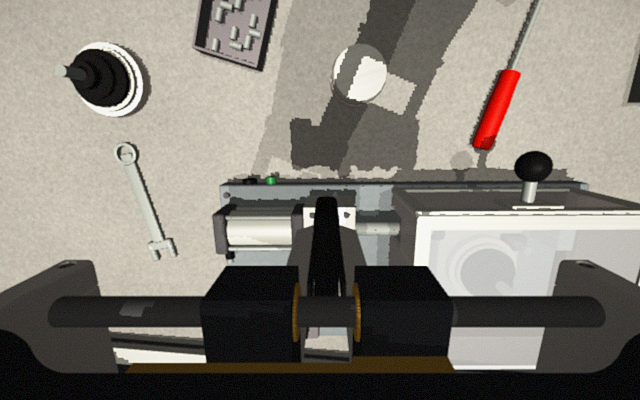

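The wrist view has robot-ward up. The guide at (330,215) is half hidden by the plate, so I'll move the hand past the slot to see its mouth. The knob is at (534,166).

```bash
python3 -m handwheel '[[[0,2,30],0,1],[[0,2,60],0,1],[[0,2,90],0,1],[[0,2,105],0,1],[[0,2,105],0,1]]'
python3 - <<'E'
from h import *
go([.614,-.124,.24],np.pi/2+.095)
p,d,i=cap('wrist','w3')
cv2.imwrite('pics/w3c.png',cv2.resize(p[60:260,220:460],None,fx=3,fy=3,interpolation=cv2.INTER_CUBIC))
E
```

```text
time_s: 5.7
ee_pos: [0.6691, -0.1188, 0.2405]
eef_rot: [-2.428, 1.564, -2.331]
force: [-0.4, -0.4, -1.9]
grip_width: 0.0136
t 5.7 ee [ 0.6691 -0.1188  0.2405] F [-0.4 -0.4 -1.9] w 0.0136 q6 [-0.23  0.59  1.06 -0.01  1.5  -1.89]
toolx [-0.005 -0.005 -1.   ] jaw yaw 1.667 shift [  0.8   0.1 -55.4]
spin (tool x down => sign flipped) 0.001230300818892749
```

View pics/w3c.png

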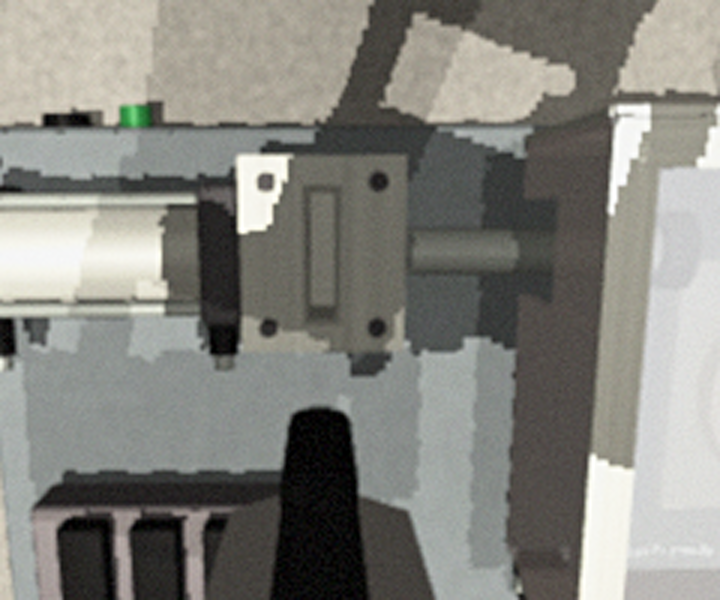

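```bash
python3 - <<'E'
from h import *
p,d,E,k=load('w1'); P=pts(d,E,k)
m=(P[...,2]>.096)&(P[...,2]<.106); m[:, :300]=0
v,u=np.nonzero(m); print(u.min(),u.max(),v.min(),v.max()); g=ray((u.min()+u.max())/2,(v.min()+v.max())/2,.1,E,k); print('grip w1',g,P[m].mean(0))
T=np.array([.373,.2839]); off=g[:2]-T
p,d,E,k=load('w3'); P=pts(d,E,k)
s=ray(327.4,144.5,.09,E,k); print('slot w3',s,'depth-top z',np.median(P[125:165,305:320,2]))
m=(P[...,2]>.082)&(P[...,2]<.098); m[:,:296]=0;m[:,360:]=0;m[:100]=0;m[180:]=0
v,u=np.nonzero(m); r=cv2.minAreaRect(np.c_[u,v].astype(np.float32)); print(r, ray(*r[0],.09,E,k))
q=[ray(a,b,.09,E,k) for a,b in((308.7,120.7),(346.3,120.3),(309.3,169.3),(345.7,169.3))]
print('screws',np.round(q,4).tolist()); print('yaw',np.arctan2(*(q[2]-q[0])[1::-1]),np.arctan2(*(q[3]-q[1])[1::-1]))
tgt=s[:2]-off; print('off',off,'TCP target',tgt); go([*tgt,.18],np.pi/2+.095)
# knob from w2
p,d,E,k=load('w2'); print('knob w2',ray(534,166,.12,E,k),'E',E[:3,3].round(3))
E
```

```text
323 335 169 218
grip w1 [0.3740195  0.28594264 0.1       ] [0.37433531 0.28600496 0.09929992]
slot w3 [ 0.61640903 -0.12359023  0.09      ] depth-top z 0.08989154271120203
((325.4999694824219, 144.5), (58.99999237060547, 64.99998474121094), 0.0) [ 0.61660805 -0.12564519  0.09      ]
screws [[0.5935, -0.1458, 0.09], [0.5893, -0.106, 0.09], [0.6453, -0.141, 0.09], [0.6414, -0.1007, 0.09]]
yaw 0.09407119599825704 0.10109863925950834
off [0.0010195  0.00204264] TCP target [ 0.61538952 -0.12563287]
t 5.75 ee [ 0.6683 -0.1191  0.2408] F [-0.8 -0.3 -1.8] w 0.0138 q6 [-0.23  0.59  1.06 -0.01  1.5  -1.89]
toolx [-0.005 -0.005 -1.   ] jaw yaw 1.6667 shift [ 61.1  -1.1 -52.9]
spin (tool x down => sign flipped) 0.0008684948804797976
knob w2 [0.5109216 0.0723173 0.12     ] E [ 0.493 -0.138  0.407]
```

```bash
python3 -m handwheel '[[[10,0,-25],0,1],[[30,-1,-50],0,1],[[50,-1,-53],0,1],[[66,-1,-53],0,1],[[72,-1,-53],0,1]]' 40
python3 -m handwheel '[[[0,0,0],0,1],[[0,0,0],0,1],[[0,0,0],0,1],[[0,0,0],0,1],[[0,0,0],0,1]]'
python3 - <<'E'
from h import *
go([.6154,-.1256,.15],np.pi/2+.0965)
E
```

```text
time_s: 6.25
ee_pos: [0.6139, -0.1255, 0.1681]
eef_rot: [-2.594, 1.563, -2.498]
force: [0.9, -0.6, -1.7]
grip_width: 0.0138
time_s: 6.75
ee_pos: [0.614, -0.1256, 0.1685]
eef_rot: [-2.538, 1.563, -2.442]
force: [-0.2, 0.7, -2.0]
grip_width: 0.0138
t 6.75 ee [ 0.614  -0.1256  0.1685] F [-0.2  0.7 -2. ] w 0.0138 q6 [-0.26  0.52  1.34 -0.01  1.29 -1.92]
toolx [-0.006 -0.005 -1.   ] jaw yaw 1.6663 shift [18.5 -0.1  1.5]
spin (tool x down => sign flipped) -0.000989835155035923
```

Descend carefully to just inside the mouth.

```bash
python3 -m handwheel '[[[3,0,1.5],0,1],[[8,0,1.5],0,1],[[13,0,1.5],0,1],[[16,0,1.5],0,1],[[19,0,1.5],0,1]]'
```

```text
time_s: 7.25
ee_pos: [0.6153, -0.1255, 0.149]
eef_rot: [-2.583, 1.563, -2.487]
force: [-0.4, 0.4, -1.8]
grip_width: 0.014
```

```bash
python3 -m handwheel '[[[6,0,0],0,1],[[13,0,0],0,1],[[20,0,0],0,1],[[26,0,0],0,1],[[29,0,0],0,1]]'
python3 -m handwheel '[[[1,0,0],0,1],[[2,0,0],0,1],[[3,0,0],0,1],[[4,0,0],0,1],[[5,0,0],0,1]]'
```

```text
time_s: 7.75
ee_pos: [0.6149, -0.1256, 0.1191]
eef_rot: [-2.668, 1.562, -2.573]
force: [-0.1, 0.8, -0.5]
grip_width: 0.0135
time_s: 8.25
ee_pos: [0.6151, -0.1256, 0.1162]
eef_rot: [-2.555, 1.563, -2.459]
force: [-11.4, 3.9, 23.6]
grip_width: 0.0138
```

```bash
python3 -m handwheel '[[[0,0,0],0,0.3],[[0,0,0],0,0.1],[[0,0,0],0,0],[[0,0,0],0,0],[[0,0,0],0,0]]'
python3 -m handwheel '[[[-10,0,0],0,0],[[-40,0,0],0,0],[[-80,0,0],0,0],[[-120,0,0],0,0],[[-150,0,0],0,0]]'
python3 - <<'E'
from h import *
kn=np.array([.5104,.0713]); go([*kn,.26],np.pi/2+.0965)
p,d,i=cap('wrist','w4'); E=i['extrinsics'];k=[i['fx'],i['fy'],i['cx'],i['cy']]
P=pts(d,E,k); q=P[80:230,270:390]; m=(q[...,2]>.1)&(q[...,2]<.16); v,u=np.nonzero(m); print(len(u), 'px',u.mean()+270,v.mean()+80,'z pct',np.percentile(q[m][:,2],[50,90,99]),q[m].mean(0))
E
```

```text
time_s: 8.75
ee_pos: [0.615, -0.1256, 0.116]
eef_rot: [-2.582, 1.563, -2.487]
force: [-0.2, -0.4, 0.4]
grip_width: 0.0464
time_s: 9.25
ee_pos: [0.6161, -0.1249, 0.2697]
eef_rot: [-2.224, 1.564, -2.128]
force: [-0.2, -0.8, 0.5]
grip_width: 0.0472
t 9.25 ee [ 0.6161 -0.1249  0.2697] F [-0.2 -0.8  0.5] w 0.0472 q6 [-0.26  0.45  1.2  -0.01  1.49 -1.92]
toolx [-0.004 -0.006 -1.   ] jaw yaw 1.6664 shift [  8.9 205.4 -86.5]
spin (tool x down => sign flipped) -0.0009049917371137806
717 px 326.7670850767085 193.45467224546724 z pct [0.13943384 0.14054096 0.14130362] [ 0.61377219 -0.12546159  0.13781913]
```

View pics/w4.png

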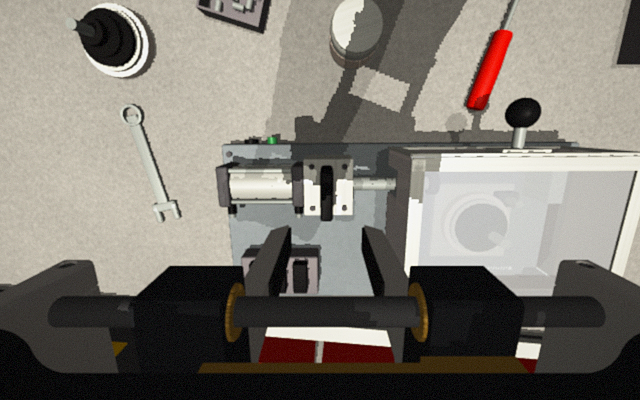

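The plate stands home: its top is at z 0.1405 and 0.140 was expected. Next is the knob, seen here at (523,114).

```bash
python3 -m handwheel '[[[3,40,-17],0,-0.3],[[6,85,-35],0,-0.3],[[8,130,-54],0,-0.3],[[8,170,-71],0,-0.3],[[8,200,-84],0,-0.3]]' 12
python3 -m handwheel '[[[0,5,-2],0,-0.3],[[0,5,-2],0,-0.3],[[0,5,-2],0,-0.3],[[0,5,-2],0,-0.3],[[0,5,-2],0,-0.3]]'
python3 - <<'E'
from h import *
p,d,E,k=load('w4'); print('knob w4',ray(523,114,.12,E,k))
go([.5105,.0705,.116],np.pi/2+.0965)
p,d,i=cap('wrist','w5'); E=i['extrinsics'];k=[i['fx'],i['fy'],i['cx'],i['cy']]
P=pts(d,E,k); m=((P[...,2]>.105)&(P[...,2]<.16)&(p.max(2)<60)).astype(np.uint8); m[232:]=0
n,l,s,c=cv2.connectedComponentsWithStats(m)
for j in range(1,n):
    if s[j,4]>100: (cc,r)=cv2.minEnclosingCircle(np.argwhere(l==j)[:,::-1].astype(np.float32)); print(s[j],cc,r,ray(*cc,.12,E,k),P[l==j][:,2].max())
E
```

```text
time_s: 9.8
ee_pos: [0.513, 0.0678, 0.2656]
eef_rot: [-1.249, 1.563, -1.153]
force: [0.2, 0.3, 0.4]
grip_width: 0.0611
time_s: 10.3
ee_pos: [0.5109, 0.0717, 0.2653]
eef_rot: [-1.3, 1.563, -1.205]
force: [-0.6, 0.6, -0.0]
grip_width: 0.0612
knob w4 [0.51239149 0.07223433 0.12      ]
t 10.3 ee [0.5109 0.0717 0.2653] F [-0.6  0.6 -0. ] w 0.0612 q6 [ 0.07  0.19  1.55 -0.01  1.4  -1.59]
toolx [ 0.003 -0.007 -1.   ] jaw yaw 1.666 shift [ 1.493e+02 -1.000e-01 -8.000e-01]
spin (tool x down => sign flipped) -0.0012831175596916822
[314 179  28  27 618] (327.3374328613281, 192.8895721435547) 14.20553970336914 [0.51177631 0.07175706 0.12      ] 0.1363447679152398
```

```bash
python3 -m handwheel '[[[35,-0.5,0],0,-0.3],[[75,-1.2,0],0,-0.3],[[115,-1.5,0],0,-0.3],[[140,-1.5,0],0,-0.3],[[149,-1.5,0],0,-0.3]]' 20
python3 -m handwheel '[[[0,0,0],0,-0.3],[[0,0,0],0,0.2],[[0,0,0],0,1],[[0,0,0],0,1],[[0,0,0],0,1]]'
python3 -m handwheel '[[[0,0,0],0,1],[[0,0,0],0,1],[[0,0,0],0,1],[[0,0,0],0,1],[[0,0,0],0,1]]'
python3 - <<'E'
from h import *
go([.511,.07,.116],np.pi/2+.0965)
E
```

```text
time_s: 10.85
ee_pos: [0.5104, 0.0689, 0.1138]
eef_rot: [-1.827, 1.563, -1.732]
force: [-0.0, -0.7, 0.6]
grip_width: 0.061
time_s: 11.35
ee_pos: [0.5106, 0.0704, 0.1146]
eef_rot: [-1.688, 1.567, -1.594]
force: [-2.2, 34.9, 0.5]
grip_width: 0.0327
time_s: 11.85
ee_pos: [0.5106, 0.0716, 0.1149]
eef_rot: [-1.522, 1.569, -1.427]
force: [-1.1, 9.1, -0.6]
grip_width: 0.0312
t 11.85 ee [0.5106 0.0716 0.1149] F [-1.1  9.1 -0.6] w 0.0312 q6 [ 0.07  0.34  1.73 -0.    1.07 -1.59]
toolx [ 0.    -0.002 -1.   ] jaw yaw 1.6654 shift [-1.1 -1.6  0.2]
spin (tool x down => sign flipped) -0.001897999465284128
```

```bash
cat > arc.py <<'E'
import sys; from h import *
# knob start (TCP coords) from grasp; press yaw
o=get_obs(); S=np.array([.5106,.0722,.1150]); a=.0965; X=np.array([np.cos(a),np.sin(a),0]); Z=np.array([0,0,1.])
r,f=np.hypot(235,75)/1e3,np.arctan2(75,235)
H=S+.235*X-.075*Z
e=o['ee_pos']-H; th=np.arctan2(e[2],-e@X)-f
print('theta',round(th,3),'radius',round(np.hypot(e[2],e@X),4),'lat',round(e@np.array([-X[1],X[0],0]),4),'F',o['force'].round(1),'w',round(o['grip_width'],4),'t',round(o['time_s'],2))
R=Ro.from_euler('xyz',o['eef_rot']).as_matrix()
for t in map(float,sys.argv[1:]): print(t,(R.T@(H-r*np.cos(f+t)*X+r*np.sin(f+t)*Z-o['ee_pos'])*1e3).round(1))
E
python3 arc.py 0 .015 .035 .06 .08 .10 .12 .14 .16 .18 .2
```

```text
theta -0.0 radius 0.2467 lat -0.0006 F [-1.1  9.1 -0.6] w 0.0312 t 11.85
0.0 [-0.1  0.6  0.1]
0.015 [-3.6  0.6  1.2]
0.035 [-8.3  0.6  2.8]
0.06 [-14.    0.6   5. ]
0.08 [-18.6   0.6   6.8]
0.1 [-23.2   0.6   8.7]
0.12 [-27.7   0.6  10.7]
0.14 [-32.1   0.6  12.8]
0.16 [-36.6   0.6  15. ]
0.18 [-40.9   0.6  17.3]
0.2 [-45.3   0.6  19.6]
```

```bash
python3 -m handwheel '[[[-2,0.6,0.6],0,1],[[-5,0.6,1.7],0,1],[[-8.3,0.6,2.8],0,1],[[-11.5,0.6,4],0,1],[[-14,0.6,5],0,1]]' 25
python3 arc.py .08 .1 .12 .14 .16
```

```text
time_s: 12.35
ee_pos: [0.5157, 0.0722, 0.1293]
eef_rot: [-1.479, 1.568, -1.385]
force: [0.1, -5.1, -3.0]
grip_width: 0.0305
theta 0.062 radius 0.2467 lat -0.0004 F [ 0.1 -5.1 -3. ] w 0.0305 t 12.35
0.08 [-4.2  0.4  1.7]
0.1 [-8.8  0.4  3.6]
0.12 [-13.3   0.4   5.6]
0.14 [-17.7   0.4   7.7]
0.16 [-22.2   0.4   9.9]
```

```bash
python3 -m handwheel '[[[-4.2,0,1.7],0,1],[[-8.8,0,3.6],0,1],[[-13.3,0,5.6],0,1],[[-17.7,0,7.7],0,1],[[-22.2,0,9.9],0,1]]'
python3 arc.py .18 .2 .22 .24 .26
```

```text
time_s: 12.85
ee_pos: [0.5256, 0.0732, 0.1519]
eef_rot: [-1.531, 1.568, -1.436]
force: [0.5, -3.2, -2.6]
grip_width: 0.0305
theta 0.162 radius 0.2468 lat -0.0004 F [ 0.5 -3.2 -2.6] w 0.0305 t 12.85
0.18 [-3.9  0.4  2.2]
0.2 [-8.3  0.4  4.5]
0.22 [-12.6   0.4   7. ]
0.24 [-16.8   0.4   9.5]
0.26 [-21.    0.4  12.1]
```

Following well (width stable, about 3 N carried).

```bash
python3 -m handwheel '[[[-3.9,0,2.2],0,1],[[-8.3,0,4.5],0,1],[[-12.6,0,7],0,1],[[-16.8,0,9.5],0,1],[[-21,0,12.1],0,1]]'
python3 arc.py .28 .3 .32 .34 .36
```

```text
time_s: 13.35
ee_pos: [0.5379, 0.0745, 0.1733]
eef_rot: [-1.493, 1.568, -1.399]
force: [1.0, -2.4, -3.5]
grip_width: 0.0309
theta 0.262 radius 0.2467 lat -0.0004 F [ 1.  -2.4 -3.5] w 0.0309 t 13.35
0.28 [-3.8  0.4  2.5]
0.3 [-7.8  0.4  5.2]
0.32 [-11.9   0.4   8.1]
0.34 [-15.8   0.4  11. ]
0.36 [-19.7   0.3  14.1]
```

```bash
python3 - <<'E'
import numpy as np
r,f=247.,.3089
for s in (.36,.46,.56,.66): print(s,[(round(-r*(np.sin(f+s+t)-np.sin(f+s)),1),0,round(r*(np.cos(f+s)-np.cos(f+s+t)),1)) for t in(.02,.04,.06,.08,.1)])
E
```

```text
0.36 [(np.float64(-3.8), 0, np.float64(3.1)), (np.float64(-7.6), 0, np.float64(6.3)), (np.float64(-11.3), 0, np.float64(9.5)), (np.float64(-15.0), 0, np.float64(12.9)), (np.float64(-18.6), 0, np.float64(16.3))]
0.46 [(np.float64(-3.5), 0, np.float64(3.5)), (np.float64(-7.0), 0, np.float64(7.0)), (np.float64(-10.3), 0, np.float64(10.6)), (np.float64(-13.6), 0, np.float64(14.3)), (np.float64(-16.9), 0, np.float64(18.0))]
0.56 [(np.float64(-3.2), 0, np.float64(3.8)), (np.float64(-6.2), 0, np.float64(7.7)), (np.float64(-9.2), 0, np.float64(11.6)), (np.float64(-12.1), 0, np.float64(15.6)), (np.float64(-15.0), 0, np.float64(19.6))]
0.66 [(np.float64(-2.8), 0, np.float64(4.1)), (np.float64(-5.4), 0, np.float64(8.3)), (np.float64(-8.0), 0, np.float64(12.5)), (np.float64(-10.5), 0, np.float64(16.7)), (np.float64(-12.9), 0, np.float64(21.0))]
```

```bash
python3 -m handwheel '[[[-3.8,0,2.5],0,1],[[-7.8,0,5.2],0,1],[[-11.9,0,8.1],0,1],[[-15.8,0,11],0,1],[[-19.7,0,14.1],0,1]]'
python3 -m handwheel '[[[-3.8,0,3.1],0,1],[[-7.6,0,6.3],0,1],[[-11.3,0,9.5],0,1],[[-15,0,12.9],0,1],[[-18.6,0,16.3],0,1]]'
python3 arc.py .48 .5 .52 .54 .56
```

```text
time_s: 13.85
ee_pos: [0.5521, 0.076, 0.1933]
eef_rot: [-1.557, 1.568, -1.462]
force: [-0.4, -1.9, -3.1]
grip_width: 0.0305
time_s: 14.35
ee_pos: [0.5687, 0.0776, 0.2122]
eef_rot: [-1.539, 1.568, -1.444]
force: [0.5, -0.9, -3.0]
grip_width: 0.0305
theta 0.464 radius 0.2467 lat -0.0002 F [ 0.5 -0.9 -3. ] w 0.0305 t 14.35
0.48 [-2.9  0.2  2.9]
0.5 [-6.3  0.2  6.4]
0.52 [-9.7  0.2 10. ]
0.54 [-13.    0.2  13.7]
0.56 [-16.2   0.2  17.4]
```

```bash
python3 -m handwheel '[[[-2.9,0,2.9],0,1],[[-6.3,0,6.4],0,1],[[-9.7,0,10],0,1],[[-13,0,13.7],0,1],[[-16.2,0,17.4],0,1]]'
python3 -m handwheel '[[[-3.1,0,3.8],0,1],[[-6.1,0,7.6],0,1],[[-9.1,0,11.5],0,1],[[-12,0,15.5],0,1],[[-14.8,0,19.4],0,1]]'
python3 arc.py .675 .69 .705 .72 .735
python3 - <<'E'
from h import *
cap('side','side1'); p=load('side1')[0]; cv2.imwrite('pics/side1c.png',cv2.resize(p[120:320,200:440],None,fx=3,fy=3,interpolation=cv2.INTER_CUBIC))
E
```

```text
time_s: 14.85
ee_pos: [0.5863, 0.0794, 0.2287]
eef_rot: [-1.498, 1.568, -1.403]
force: [0.9, -0.4, -2.7]
grip_width: 0.0306
time_s: 15.35
ee_pos: [0.6059, 0.0814, 0.2437]
eef_rot: [-1.501, 1.568, -1.406]
force: [-0.0, 0.1, -1.1]
grip_width: 0.0309
theta 0.662 radius 0.2467 lat -0.0 F [-0.   0.1 -1.1] w 0.0309 t 15.35
0.675 [-1.7  0.   2.6]
0.69 [-3.7  0.   5.7]
0.705 [-5.7  0.   8.9]
0.72 [-7.6  0.  12. ]
0.735 [-9.5  0.1 15.2]
```

View pics/side1c.png

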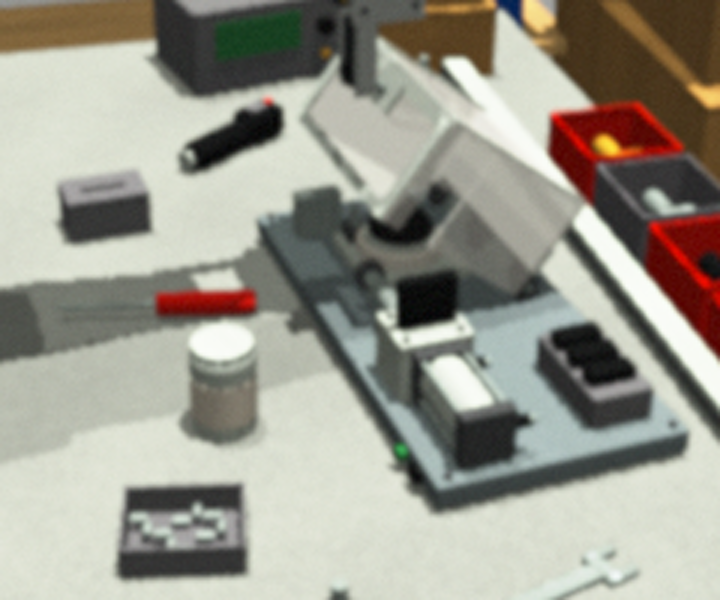

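The side view shows the guard raised in the gripper (knob at about (350,60) in the crop), the plate home in the guide at (427,300) and everything else in place. I'll go on slowly past balance.

```bash
python3 -m handwheel '[[[-1.7,0,2.6],0,1],[[-3.7,0,5.7],0,1],[[-5.7,0,8.9],0,1],[[-7.6,0,12],0,1],[[-9.5,0,15.2],0,1]]'
python3 arc.py .75 .765 .78 .795 .81 .825 .835 
```

```text
time_s: 15.9
ee_pos: [0.6218, 0.083, 0.2537]
eef_rot: [-1.152, 1.568, -1.057]
force: [-1.0, 0.4, 0.3]
grip_width: 0.0306
theta 0.739 radius 0.2468 lat 0.0 F [-1.   0.4  0.3] w 0.0306 t 15.9
0.75 [-1.3 -0.   2.5]
0.765 [-3.1 -0.   5.7]
0.78 [-4.8 -0.   9. ]
0.795 [-6.5 -0.  12.3]
0.81 [-8.2  0.  15.6]
0.825 [-9.7  0.  18.9]
0.835 [-10.8   0.   21.2]
```

```bash
python3 -m handwheel '[[[-1.3,0,2.5],0,1],[[-3.1,0,5.7],0,1],[[-4.8,0,9],0,1],[[-6.5,0,12.3],0,1],[[-8.2,0,15.6],0,1]]'
python3 -m handwheel '[[[-1,0,2],0,1],[[-2,0,4],0,1],[[-2.6,0,5.5],0,1],[[-2.6,0,5.5],0,1],[[-2.6,0,5.5],0,1]]'
python3 arc.py .82 .805 .79 .775 .76 
python3 - <<'E'
from h import *
cap('wrist','w6'); F=[]
E
```

```text
time_s: 16.4
ee_pos: [0.6376, 0.0846, 0.2621]
eef_rot: [-1.106, 1.568, -1.011]
force: [0.4, 0.9, -0.2]
grip_width: 0.0307
time_s: 16.9
ee_pos: [0.643, 0.0851, 0.2647]
eef_rot: [-1.101, 1.568, -1.006]
force: [0.4, 1.1, 0.1]
grip_width: 0.0309
theta 0.836 radius 0.2467 lat 0.0001 F [0.4 1.1 0.1] w 0.0309 t 16.9
0.82 [ 1.7 -0.1 -3.6]
0.805 [ 3.3 -0.1 -6.9]
0.79 [  5.   -0.1 -10.2]
0.775 [  6.7  -0.1 -13.5]
0.76 [  8.4  -0.1 -16.7]
```

View pics/w6.png

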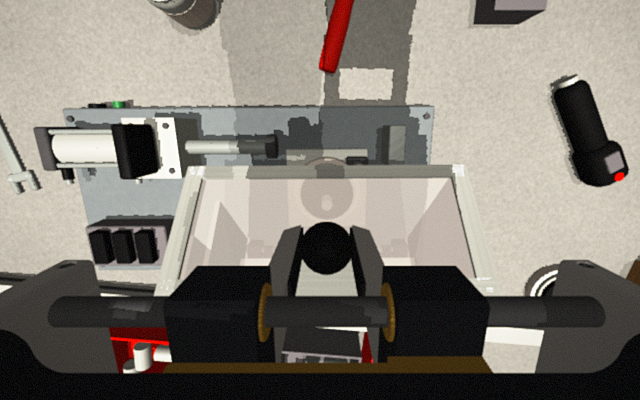

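The knob is between the pads at (326,248), with the guard past balance. I'll check the ball's actual height from depth, then ease back to about 0.69 rad.

```bash
cat > ball.py <<'E'
import sys; from h import *
p,d,E,k=load(sys.argv[1]); P=pts(d,E,k)
m=np.zeros(d.shape,bool); m[226:262,310:343]=1; m&=(d>0)&(p.max(2)<60); q=P[m]
A=np.c_[2*q,np.ones(len(q))]; c=np.linalg.lstsq(A,(q**2).sum(1),rcond=None)[0]; print('ball',c[:3].round(4),'R',np.sqrt(c[3]+c[:3]@c[:3]).round(4),'ztop',np.percentile(q[:,2],99).round(4))
E
python3 ball.py w6
python3 -m handwheel '[[[0.8,0,-1.8],0,1],[[2.4,0,-5.2],0,1],[[4.1,0,-8.5],0,1],[[5.8,0,-11.8],0,1],[[7.5,0,-15.1],0,1]]'
python3 arc.py .755 .74 .725 .71 .7 .69
```

```text
ball [0.642  0.0848 0.2701] R 0.0146 ztop 0.2852
time_s: 17.45
ee_pos: [0.6277, 0.0836, 0.2569]
eef_rot: [-1.147, 1.568, -1.052]
force: [1.8, -0.4, -2.0]
grip_width: 0.0311
theta 0.766 radius 0.2466 lat 0.0001 F [ 1.8 -0.4 -2. ] w 0.0311 t 17.45
0.755 [ 1.2 -0.1 -2.4]
0.74 [ 3.1 -0.1 -5.6]
0.725 [ 4.9 -0.1 -8.8]
0.71 [  6.8  -0.1 -11.9]
0.7 [  8.1  -0.1 -14. ]
0.69 [  9.5  -0.1 -16.1]
```

```bash
python3 -m handwheel '[[[1.2,0,-2.4],0,1],[[3.1,0,-5.6],0,1],[[4.9,0,-8.8],0,1],[[6.8,0,-11.9],0,1],[[8.1,0,-14],0,1]]'
python3 arc.py .695 .69 .685
```

```text
time_s: 17.95
ee_pos: [0.6135, 0.0822, 0.2485]
eef_rot: [-1.171, 1.568, -1.076]
force: [2.7, -0.1, -3.6]
grip_width: 0.0308
theta 0.699 radius 0.2466 lat 0.0 F [ 2.7 -0.1 -3.6] w 0.0308 t 17.95
0.695 [ 0.4 -0.  -0.9]
0.69 [ 1.1 -0.  -1.9]
0.685 [ 1.7 -0.  -2.9]
```

```bash
python3 -m handwheel '[[[0.4,0,-0.8],0,1],[[1.2,0,-1.9],0,1],[[1.2,0,-1.9],0,1],[[1.2,0,-1.9],0,1],[[1.2,0,-1.9],0,1]]'
python3 -m handwheel '[[[0,0,0],0,1],[[0,0,0],0,1],[[0,0,0],0,1],[[0,0,0],0,1],[[0,0,0],0,1]]'
python3 arc.py
python3 - <<'E'
from h import *
cap('side','s2'); cap('wrist','w7'); cap('top','top2')
a=load('side0')[0];b=load('s2')[0]
cv2.imwrite('pics/s2c.png',cv2.resize(b[100:370,170:450],None,fx=2.8,fy=2.2,interpolation=cv2.INTER_CUBIC))
E
python3 ball.py w7; python3 arc.py
```

```text
time_s: 18.45
ee_pos: [0.6117, 0.0819, 0.2474]
eef_rot: [-1.146, 1.568, -1.052]
force: [2.3, 1.0, -2.2]
grip_width: 0.0306
time_s: 18.95
ee_pos: [0.6117, 0.0819, 0.2474]
eef_rot: [-1.136, 1.568, -1.042]
force: [3.2, 0.4, -2.8]
grip_width: 0.0308
theta 0.69 radius 0.2466 lat -0.0001 F [ 3.2  0.4 -2.8] w 0.0308 t 18.95
ball [0.6107 0.0816 0.2527] R 0.0145 ztop 0.2678
theta 0.69 radius 0.2466 lat -0.0 F [ 1.6  0.1 -2.4] w 0.031 t 19.1
```

View pics/s2c.png

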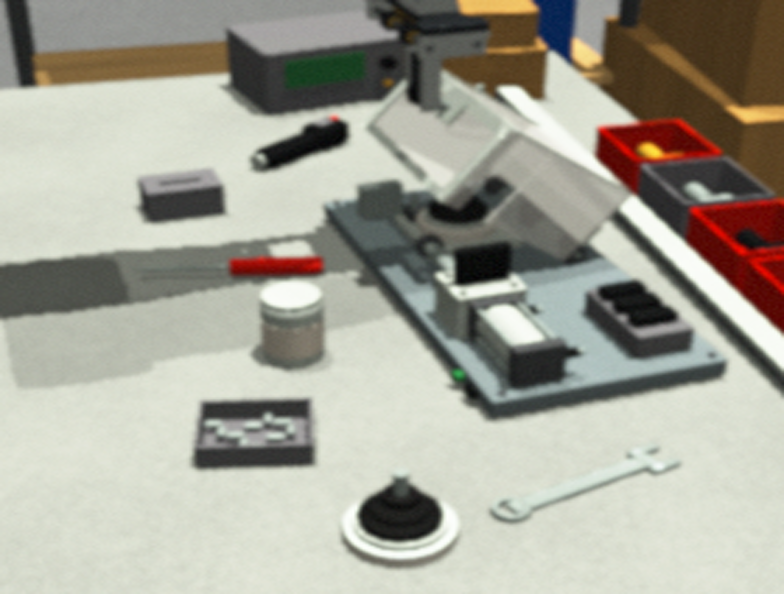

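The final view shows the plate home at (482,265), the guard held at 0.69 rad, and the other items where they started.

```bash
python3 -c "
from station import *
print(hand_in())"
```

```text
the job is handed in; nothing more can be done
None
```

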